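Clamp the setting ring: screw the lever bolt down, fold its lever

TASK

The setting ring on the small bench fixture is to be clamped. With the bolt's lever still raised, push the lever round clockwise (seen from above) until the bolt is screwed fully down and snug, then fold the lever down flat until it stops. Leave the loose things around the fixture where they are.

Things in the scene. Friction and masses are not known exactly. Their poses are not given: they have to be found in the camera images.
- clamp_fixture: Fixed bench fixture: base plate 110 x 150 x 12 mm, two pillars 92 mm apart along y, a bridge 34 x 122 mm (top at 70 mm, pillar nuts to 80 mm). A steel setting ring (54 mm wide, 18 mm high) stays under it. The upright lever bolt passes down through the bridge's middle. Origin: centre of the base's underside, on the bolt's axis, z up. Snug, the lever points along the fixture's -x.
- lever_pivot (a point): Point on the bolt's upright axis at the cross pin on which the lever folds: 100 mm above the worktop when snug, 2 mm higher for every radian of unscrewing (at most 7.6 mm). The bolt head round it is about 24 mm wide and reaches 7 mm above this point.
- lever_end (a point): Point on the lever's centre line 90 mm from lever_pivot. The lever is a steel bar 109 mm from pivot to rounded end, 9 mm thick, 12 mm wide, 18 mm wide over its outer half. The horizontal direction from lever_pivot to lever_end is the way the lever points. Below the lever the air is free outside the bridge.
- clamp_bolt (a joint): Turn of the bolt, with its lever, about its upright axis, rad: 0 is fully down and snug, at a hard stop; larger is further unscrewed (up to 3.8, starts at 2.0 to 3.4). Clockwise seen from above lowers it. It stays where it is left; turning takes about 0.15 N m, some 3 N pushed sideways 55 mm from the axis.
- clamp_lever (a joint): Fold of the lever about its pin, rad: its angle above level. 0 is folded closed, level, at a hard stop; larger is raised (up to 0.85, starts at 0.6 to 0.8). It stays where it is left; folding takes about 0.15 N m, some 2 to 4 N pressed down on its outer half.
- brass_adaptor: Bystander, loose: brass hexagon adaptor 27 x 31 x 40 mm, standing beside the fixture. Origin at its underside.
- union_nut: Bystander, loose: small metal union nut 22 x 26 x 19 mm, beside the fixture. Origin at its underside.
- white_dish: Bystander, loose: white round dish 103 mm across, 25 mm high. Origin at its underside.
- lone_weight: Bystander, loose: slim steel calibration weight with a neck and knob, 29 mm across, 108 mm high, standing alone on the worktop. Origin at its underside.
Mind the look-alikes: they are no part of the job. Of the things that look like the clamp_fixture, the larger one is meant.

How it is judged:
On the way, in this order (a step that is already met when the one before it is completed fails the run):
1. the bolt is screwed down snug with its lever still raised (value of joint clamp_bolt below 0.15 rad and value of joint clamp_lever above 0.3 rad), for 0.2 s.
2. the lever is folded down flat with the bolt still snug (value of joint clamp_lever below 0.1 rad and value of joint clamp_bolt below 0.2 rad), for 0.2 s.
At the end, for the whole second after the job is handed in: The bolt is within 0.2 rad of its snug stop and the lever within 0.1 rad of folded flat, after the bolt was first made snug (within 0.15 rad) while the lever was raised by more than 0.3 rad; no loose bystander has moved by more than 30 mm (all of step 2); the robot touches nothing.
It fails at once if the brass adaptor is moved by more than 30 mm (distance of brass_adaptor from where it was at the start of the episode above 0.03 m).
It fails at once if the union nut is moved by more than 30 mm (distance of union_nut from where it was at the start of the episode above 0.03 m).
It fails at once if the white dish is moved by more than 30 mm (distance of white_dish from where it was at the start of the episode above 0.03 m).
It fails at once if the lone weight is moved by more than 30 mm (distance of lone_weight from where it was at the start of the episode above 0.03 m).
It also fails if it takes over 48 s, if anything falls off the work surface, if the arm or the gripper's body presses on something with over 40 N, if the wrist force passes 120 N, or if a joint passes its speed limit or range.

ROBOT

A 7-joint arm with a two-finger parallel gripper is mounted at the origin on the work surface; the furniture and walls round the work are solid. World frame = base frame: x ahead of the robot, y to its left, z up, the work surface at z = 0. Lengths are in m, angles in rad, forces in N, time in s.
With the tool pointing down it reaches from about 0.425 to 0.825 m from the base axis. Payload 3.6 kg.
Tool frame: the origin (TCP) lies on the centre line of the jaws, within the pads' length; the fingertips stand 17 mm ahead of it and the grasp point (between the pads) lies 2 mm behind it; x points along the fingers, z is the direction in which the jaws open and shut, and the axes are right-handed (so a half turn about x gives the same grasp; the last joint's range is limited). The gripper opens to 93 mm and grips with 3 to 60 N. Pads are 15 mm wide; open, the fingers measure 128 mm over their backs; the gripper's body (75 mm by 188 mm) begins 65 mm behind the grasp point.
Start: joints at [1.192, 0.615, -0.013, 1.423, 0.008, 1.103, -0.04], TCP at [0.224, -0.61, 0.236] pointing down, gripper open.
Joint ranges: [-3.12, 3.12], [-0.3, 2.06], [-1.34, 1.32], [0.26, 2.42], [-1.36, 4.5], [0.01, 1.98], [-2.84, 2.84]. Speed limits (rad/s): [2.79, 2.79, 3.14, 3.14, 3.14, 3.14, 3.14].

INTERFACE

Orientations are given as a unit quaternion [x, y, z, w].
In Python, from bench import arm gives the robot as it stands.
- The arm moves only by the tool play_rows, never from a script. Its argument "series" is text: rows parted by semicolons, each of 6 numbers parted by spaces: the shift along the tool's x, y, z in cm, then the turn, a rotation vector about the tool's x, y, z in degrees. A call has exactly 5 rows; each row is the pose to reach, as a shift and turn from the pose commanded when the call began, along the tool's axes at that moment; what a row does not reach only later rows make up. A row lasts 1/12 s, in which the tool goes at most 41.7 mm and 7.16 degrees, less where a joint would pass 70% of its speed; a pose out of reach is approached as far as the arm can. A call with a gripper value outside its range is refused whole. "fingers" is the opening, from 0 (shut) to 1 (fully open), set as the call begins (left out, the last holds). The fingers move at their own pace and stop on an object; the grip force is fixed at half the most. Time passes only in rows, so rows that repeat a pose let the fingers close, or fill a call up. It gives the time, the measured TCP pose, the force and the opening at its end, in the units of the state.
- arm.get_obs(): the state, without advancing time (a new reading comes with each control period).
- arm.read_camera(name): name is "scene" or "top"; returns the picture (384x512x3 uint8, red, green, blue); there is no depth.
- arm.camera_params(name): a dict with "fx", "fy", "cx", "cy" (pixels), "origin" and "rotation" of the camera in the world. Camera axes: x right, y down, z forward; pixel columns grow to the right and rows downward; lengths in m; the calibration is good to about 2 mm. A picture is of the moment at which its call begins. camera_params takes no time and is no camera call.
- arm.close_job(): hands the job in, once; it reports no verdict.
The state is a dict: "time_s": time; "joint_pos": joint angles; "dq": joint speeds; "effort": joint torques, N m; "tcp_pos": TCP position; "orientation": TCP orientation; "contact_force": force on the tool from outside, world axes, zero at the start; "torque": the same for the moment, N m; "grip_width": finger opening in m.
Only numpy, scipy, OpenCV 4.12 (cv2) and the standard library are available. Lean on these libraries where they do the work, as an engineer would, in place of code of your own. Each camera call takes 0.05 s, during which the arm holds its last target.

## Working session

There is one attempt and no reset: what is moved stays moved. The work goes in short steps, Python scripts to look and compute and a tool call to move; the robot and the scene stay as the last step left them, time stands still between calls to the robot, and variables do not carry over. Pictures are saved under pics/ and viewed, and the job is handed in when it is done.

Besides the shell and the picture viewer there is one more tool, called after ">>>" in YAML: its name, and indented under it one key for each argument. play_rows: Moves the arm, as the interface text tells. Its arguments: {"type":"object","properties":{"series":{"type":"string"},"fingers":{"type":"number"}},"required":["series"]}

```bash
mkdir -p pics; ls; python3 - <<'E'
from bench import arm
import cv2
for n in ("scene","top"):
    im=arm.read_camera(n); cv2.imwrite(f"pics/{n}0.png",cv2.cvtColor(im,cv2.COLOR_RGB2BGR))
    print(n,arm.camera_params(n))
print(arm.get_obs())
E
```

```text
pics
scene {'fx': 401.0189858920465, 'fy': 401.0189858920465, 'cx': 257.2852144497445, 'cy': 194.12287671539028, 'origin': array([-0.1872049 ,  0.60759014,  0.53801486]), 'rotation': array([-0.34063278,  0.76992238, -0.4892495 ,  0.22764833])}
top {'fx': 430.39612722342946, 'fy': 430.39612722342946, 'cx': 264.4524339138016, 'cy': 189.69541750477754, 'origin': array([ 0.42586216, -0.01095609,  1.20335212]), 'rotation': array([-0.70540667,  0.70753931, -0.03253914,  0.02703266])}
{'time_s': 0.1, 'joint_pos': array([ 1.19248943,  0.61581302, -0.01263623,  1.42472865,  0.00810893,
        1.10338831, -0.04041024]), 'dq': array([ 0.00189965, -0.00182428, -0.00211372, -0.00508766, -0.00103202,
        0.00103437, -0.00032328]), 'effort': array([ 1.07966280e-03, -4.60039830e+01,  2.10042754e-01, -1.66245103e+01,
       -6.11718209e-02,  1.69389672e-02,  1.19406186e-04]), 'tcp_pos': array([ 0.22377566, -0.60955482,  0.23460638]), 'orientation': array([ 0.40521927,  0.58046608, -0.40430767,  0.5791302 ]), 'contact_force': array([-1.13610559,  0.33703385,  0.07287914]), 'torque': array([-0.029673  ,  0.04969726, -0.02715508]), 'grip_width': 0.09289794748506122}
```

View pics/scene0.png

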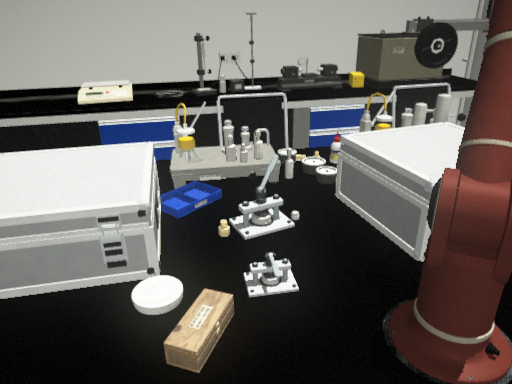

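View pics/top0.png

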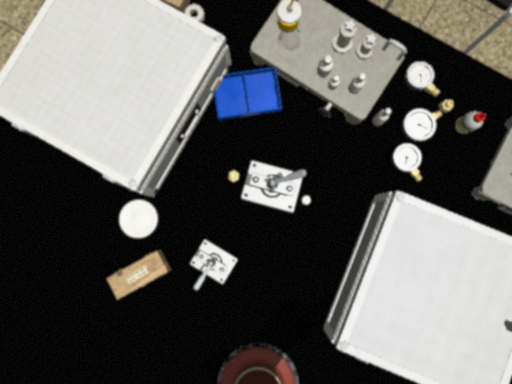

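```bash
python3 - <<'E'
import cv2
t=cv2.imread("pics/top0.png"); s=cv2.imread("pics/scene0.png")
cv2.imwrite("pics/t1.png",cv2.resize(t[140:230,215:325],None,fx=7,fy=6.6,interpolation=cv2.INTER_CUBIC))
cv2.imwrite("pics/s1.png",cv2.resize(s[140:250,205:315],None,fx=5.4,fy=5.4,interpolation=cv2.INTER_CUBIC))
E
```

```text
(no output)
```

View pics/t1.png

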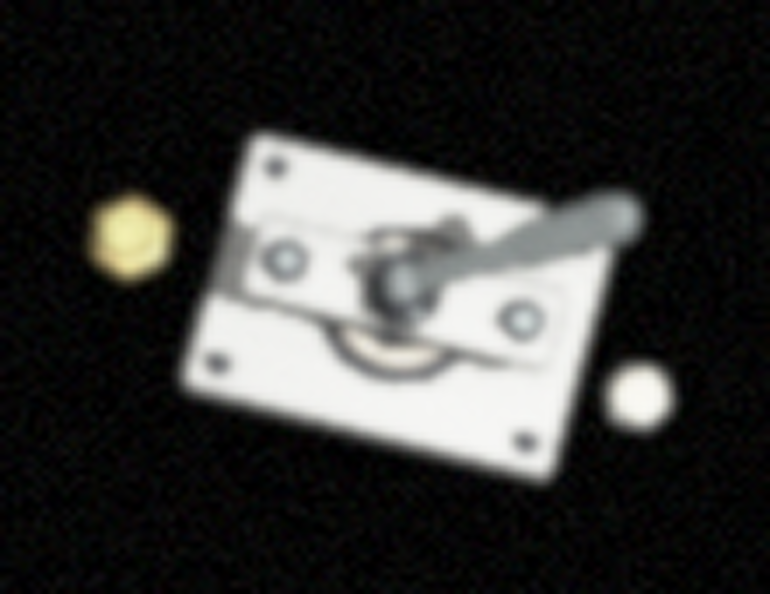

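View pics/s1.png

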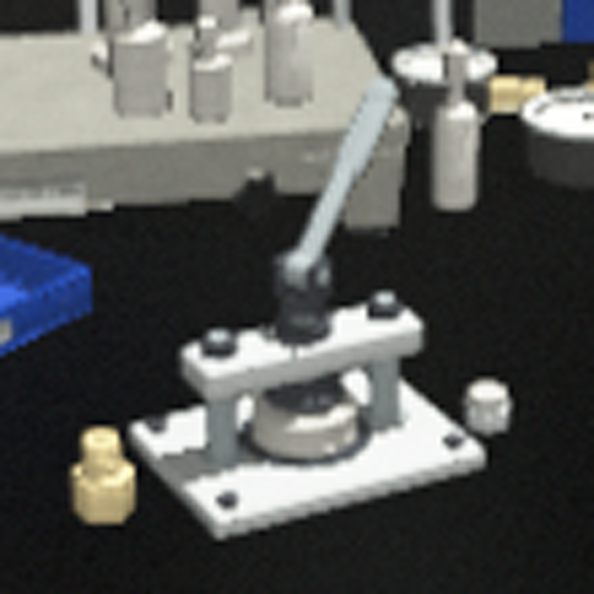

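```bash
cat > h.py <<'E'
import numpy as np, cv2
from bench import arm
from scipy.spatial.transform import Rotation as R
def cam(n):
    p=arm.camera_params(n); return p,R.from_quat(p["rotation"]).as_matrix()
def ray(n,u,v):
    p,M=cam(n); d=M@np.array([(u-p["cx"])/p["fx"],(v-p["cy"])/p["fy"],1.]); return np.array(p["origin"]),d/np.linalg.norm(d)
def onz(n,u,v,z):
    o,d=ray(n,u,v); return o+d*(z-o[2])/d[2]
def proj(n,P):
    p,M=cam(n); c=M.T@(np.array(P)-p["origin"]); return np.array([p["fx"]*c[0]/c[2]+p["cx"],p["fy"]*c[1]/c[2]+p["cy"]])
def tri(a,b):
    (o1,d1),(o2,d2)=ray("top",*a),ray("scene",*b)
    A=np.stack([d1,-d2],1); t=np.linalg.lstsq(A,o2-o1,rcond=None)[0]
    p,q=o1+t[0]*d1,o2+t[1]*d2; return (p+q)/2,np.linalg.norm(p-q)
E
python3 - <<'E'
from h import *
t=lambda x,y:(215+x/7-.43,140+y/6.6-.43)
s=lambda x,y:(205+x/5.4-.4,140+y/5.4-.4)
top=cv2.imread("pics/top0.png")
m=(top.min(2)>110).astype(np.uint8); m[:155]=0;m[215:]=0;m[:,:236]=0;m[:,302:]=0
m=cv2.morphologyEx(m,cv2.MORPH_OPEN,np.ones((3,3),np.uint8))
c=[t(255,130),t(183,385),t(550,485)]
P=[onz("top",*x,.012) for x in c]
for p in P: print(p.round(4))
print(np.linalg.norm(P[0]-P[1]),np.linalg.norm(P[1]-P[2]))
print("centre",(P[0]+P[2])/2)
y=P[0]*0+(P[1]-P[2]); print("yaw of +y-90", np.degrees(np.arctan2(y[1],y[0]))-90)
n=[onz("top",*t(287,258),.08),onz("top",*t(522,318),.08)]; print("nuts",n,np.linalg.norm(n[0]-n[1]),(n[0]+n[1])/2)
d=n[0]-n[1]; print(np.degrees(np.arctan2(d[1],d[0]))-90)
print("nut scene",onz("scene",*s(220,338),.08),onz("scene",*s(385,298),.08))
print("tip",tri(t(622,212),s(382,90)))
print("pivot",tri(t(402,280),s(300,265)))
for nm,a,z in(("brass",t(132,237),.04),("nut",t(640,398),.019)): print(nm,onz("top",*a,z))
print("brass sc",onz("scene",*s(103,520),.0),onz("scene",*s(487,430),.0))
print("lone?",onz("scene",289,178,0), onz("top",380,118,.1))
print("tray edge",onz("top",282,108,.03))
E
```

```text
[0.6119 0.0169 0.012 ]
[0.5038 0.0455 0.012 ]
[ 0.4614 -0.0996  0.012 ]
0.111795905703384 0.15112541647159133
centre [ 0.53666057 -0.04133717  0.012     ]
yaw of +y-90 -16.299200299334416
nuts [array([0.54987103, 0.00334631, 0.08      ]), array([ 0.52568204, -0.08461354,  0.08      ])] 0.09122522631029194 [ 0.53777653 -0.04063362  0.08      ]
-15.376269755380449
nut scene [0.54660949 0.00775799 0.08      ] [ 0.52451147 -0.08226638  0.08      ]
tip (array([ 0.55667408, -0.11239507,  0.17506194]), np.float64(0.002013162478716096))
pivot (array([ 0.53859017, -0.03862218,  0.10707259]), np.float64(0.0011573963838363865))
brass [0.56313728 0.06403501 0.04      ]
nut [ 0.49741478 -0.13485589  0.019     ]
brass sc [0.55860111 0.07514658 0.        ] [ 0.49401758 -0.12698259  0.        ]
lone? [ 0.71794604 -0.33351211  0.        ] [ 0.70638822 -0.32250272  0.1       ]
tray edge [ 0.75287736 -0.0698391   0.03      ]
```

```bash
python3 - <<'E'
from h import *
print(proj("top",[0,0,0]),proj("top",[.224,-.61,.236]),proj("top",[0,0,.6]),proj("scene",[0,0,0]),proj("scene",[0.224,-.61,.236]),proj("scene",[0,0,.5]))
o=arm.get_obs(); print(R.from_quat(o["orientation"]).as_matrix().round(3))
# case corners: scene/top
for u,v in((330,337),(376,192),(395,193)):
  for z in (0,.15,.25): print(u,v,z,onz("top",u,v,z).round(3))
for uv in ((340,168),(413,246)): print(onz("scene",*uv,0).round(3)) 
for uv in ((398,193),(342,343)):
  for z in(.1,.15,.2,.25): print(uv,z,proj("scene",onz("top",*uv,z)))
E
```

```text
[257.51706897 384.21647432] [532.32852843 316.76997285] [253.67824639 551.49285378] [447.06832534 337.76913669] [483.93108497 122.85181081] [518.3589311  37.8915428]
[[-0.001  0.939  0.345]
 [ 0.002  0.345 -0.939]
 [-1.    -0.    -0.002]]
330 337 0 [ 0.123 -0.198  0.   ]
330 337 0.15 [ 0.161 -0.175  0.15 ]
330 337 0.25 [ 0.186 -0.159  0.25 ]
376 192 0 [ 0.52  -0.334  0.   ]
376 192 0.15 [ 0.508 -0.294  0.15 ]
376 192 0.25 [ 0.501 -0.267  0.25 ]
395 193 0 [ 0.517 -0.387  0.   ]
395 193 0.15 [ 0.506 -0.34   0.15 ]
395 193 0.25 [ 0.498 -0.309  0.25 ]
[ 0.655 -0.539  0.   ]
[ 0.197 -0.237  0.   ]
(398, 193) 0.1 [344.76488652 163.96277981]
(398, 193) 0.15 [343.74056011 149.96952599]
(398, 193) 0.2 [342.65859819 135.18891731]
(398, 193) 0.25 [341.51399549 119.55257728]
(342, 343) 0.1 [440.09503929 222.82834869]
(342, 343) 0.15 [436.15936622 201.97354907]
(342, 343) 0.2 [432.06515103 180.27864807]
(342, 343) 0.25 [427.80261687 157.69183907]
```

```bash
cat >> h.py <<'E'
import json,os
C=np.array([.5375,-.0405])
def tool(yaw): # x down, z horizontal at yaw deg
    a=np.radians(yaw); x=np.array([0,0,-1.]); z=np.array([np.cos(a),np.sin(a),0]); return np.stack([x,np.cross(z,x),z],1)
def pol(r,phi,z): a=np.radians(phi); return np.array([C[0]+r*np.cos(a),C[1]+r*np.sin(a),z])
def rows(wps,commit=True):
    "wps: list of (pos,yaw); prints series from stored commanded pose"
    s=json.load(open("cmd.json")); p=np.array(s["p"]); M=np.array(s["M"])
    out=[];prev=(p,M)
    for q,yaw in wps:
        T=tool(yaw); d=(M.T@(q-p))*100; rv=np.degrees(R.from_matrix(M.T@T).as_rotvec())
        r=np.r_[d.round(2),rv.round(1)]; out.append(" ".join(f"{v:g}" for v in r+0))
        N=(p+M@r[:3]/100,M@R.from_rotvec(np.radians(r[3:])).as_matrix())
        print("step mm %.1f deg %.1f"%(1000*np.linalg.norm(N[0]-prev[0]),np.degrees(R.from_matrix(prev[1].T@N[1]).magnitude()))); prev=N
    print("; ".join(out))
    if commit: json.dump({"p":prev[0].tolist(),"M":prev[1].tolist()},open("cmd.json","w"))
def lin(a,b,n=5): return [(a[0]+(b[0]-a[0])*k/n,a[1]+(b[1]-a[1])*k/n) for k in range(1,n+1)]
E
python3 - <<'E'
from h import *
o=arm.get_obs()
json.dump({"p":[.224,-.61,.236],"M":R.from_quat(o["orientation"]).as_matrix().tolist()},open("cmd.json","w"))
a=(np.array([.224,-.61,.236]),-69.8); b=(pol(60,0,0)*0+pol(.060,-38,.25),52.)
W=lin(a,b,20)
# raise z early
W=[(np.array([w[0][0],w[0][1],min(.25+.0,.236+.004*(i+1))]),w[1]) for i,w in enumerate(W)]
for k in range(0,20,5): rows(W[k:k+5])
E
```

```text
step mm 32.4 deg 6.1
step mm 32.4 deg 6.1
step mm 32.4 deg 6.1
step mm 32.2 deg 6.1
step mm 32.2 deg 6.1
-0.4 2.61 -1.88 -6.1 -0.1 0; -0.79 5.22 -3.76 -12.2 -0.1 0; -1.19 7.83 -5.64 -18.3 -0.1 0; -1.38 10.44 -7.51 -24.4 -0.1 0; -1.38 13.06 -9.39 -30.5 -0.1 0
step mm 32.1 deg 6.1
step mm 32.1 deg 6.1
step mm 32.2 deg 6.1
step mm 32.1 deg 6.0
step mm 32.1 deg 6.1
0 3.2 -0.3 -6.1 0 0; 0.01 6.4 -0.59 -12.2 0 0; 0.01 9.61 -0.88 -18.3 0 0; 0.01 12.81 -1.18 -24.3 0 0; 0.01 16.01 -1.47 -30.4 0 0
step mm 32.2 deg 6.1
step mm 32.2 deg 6.1
step mm 32.2 deg 6.1
step mm 32.2 deg 6.1
step mm 32.1 deg 6.1
0 2.91 1.37 -6.1 0 0; 0.01 5.82 2.74 -12.2 0 0; 0.01 8.73 4.11 -18.3 0 0; 0.01 11.64 5.48 -24.4 0 0; 0.01 14.55 6.84 -30.5 0 0
step mm 32.2 deg 6.1
step mm 32.2 deg 6.1
step mm 32.1 deg 6.1
step mm 32.2 deg 6.0
step mm 32.2 deg 6.1
0.01 1.82 2.66 -6.1 0 0; 0.01 3.63 5.32 -12.2 0 0; 0.01 5.44 7.97 -18.3 0 0; 0.01 7.26 10.63 -24.3 0 0; 0.02 9.07 13.29 -30.4 0 0
```

>>> play_rows:
  series: "-0.4 2.61 -1.88 -6.1 -0.1 0; -0.79 5.22 -3.76 -12.2 -0.1 0; -1.19 7.83 -5.64 -18.3 -0.1 0; -1.38 10.44 -7.51 -24.4 -0.1 0; -1.38 13.06 -9.39 -30.5 -0.1 0"
  fingers: 0

```text
time_s: 0.52
tcp_pos: [0.3149, -0.4757, 0.2496]
orientation: [0.236, 0.666, -0.237, 0.667]
contact_force: [1.1, -0.1, 0.9]
grip_width: 0.0643
```

>>> play_rows:
  series: "0 3.2 -0.3 -6.1 0 0; 0 6.4 -0.59 -12.2 0 0; 0 9.61 -0.88 -18.3 0 0; 0 12.81 -1.18 -24.3 0 0; 0 16.01 -1.47 -30.4 0 0"

```text
time_s: 0.93
tcp_pos: [0.4047, -0.3423, 0.2491]
orientation: [0.053, 0.705, -0.054, 0.705]
contact_force: [0.2, -0.2, 1.3]
grip_width: 0.0309
```

>>> play_rows:
  series: "0 2.91 1.37 -6.1 0 0; 0 5.82 2.74 -12.2 0 0; 0 8.73 4.11 -18.3 0 0; 0 11.64 5.48 -24.4 0 0; 0 14.55 6.84 -30.5 0 0"

```text
time_s: 1.35
tcp_pos: [0.4948, -0.2094, 0.249]
orientation: [-0.134, 0.694, 0.134, 0.694]
contact_force: [-0.2, 0.2, 0.5]
grip_width: 0.0011
```

>>> play_rows:
  series: "0 1.82 2.66 -6.1 0 0; 0 3.63 5.32 -12.2 0 0; 0 5.44 7.97 -18.3 0 0; 0 7.26 10.63 -24.3 0 0; 0 9.07 13.29 -30.4 0 0"

```text
time_s: 1.77
tcp_pos: [0.5851, -0.0765, 0.2487]
orientation: [-0.312, 0.635, 0.311, 0.635]
contact_force: [0.7, -0.3, 0.1]
grip_width: 0.0006
```

>>> play_rows:
  series: "0 0 0 0 0 0; 0 0 0 0 0 0; 0 0 0 0 0 0; 0 0 0 0 0 0; 0 0 0 0 0 0"

```text
time_s: 2.18
tcp_pos: [0.5842, -0.0795, 0.249]
orientation: [-0.31, 0.637, 0.308, 0.636]
contact_force: [-0.5, -0.1, 0.7]
grip_width: 0.0005
```

```bash
cat >> h.py <<'E'
def snap(tag):
    im=[]
    for n,(v,u,w,h) in (("top",(120,200,140,120)),("scene",(110,195,140,120))):
        a=cv2.cvtColor(arm.read_camera(n),cv2.COLOR_RGB2BGR); cv2.imwrite(f"pics/{n}_{tag}.png",a)
        im.append(cv2.resize(a[v:v+h,u:u+w],(399,342),interpolation=cv2.INTER_CUBIC))
    cv2.imwrite(f"pics/z_{tag}.png",np.hstack(im))
E
python3 - <<'E'
from h import *
snap("a")
b=(pol(.060,-38,.25),52.)
rows(lin(b,(pol(.060,-38,.152),52.)))
E
```

```text
step mm 19.6 deg 0.0
step mm 19.6 deg 0.0
step mm 19.6 deg 0.0
step mm 19.6 deg 0.0
step mm 19.6 deg 0.0
1.96 0 0 0 0 0; 3.92 0 -0.01 0 0 0; 5.88 0 -0.01 0 0 0; 7.84 0 -0.01 0 0 0; 9.8 0 -0.01 0 0 0
```

View pics/z_a.png

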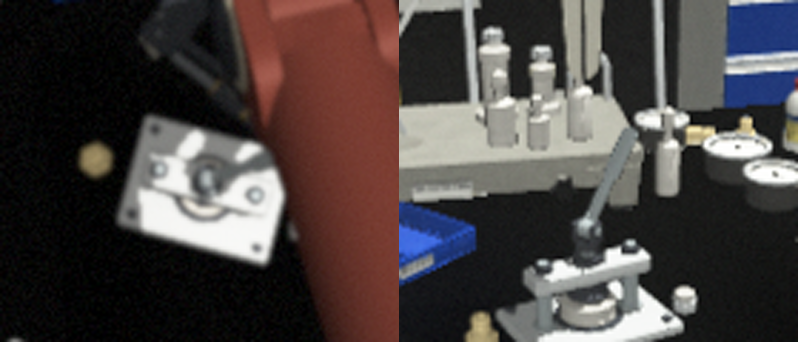

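```bash
python3 - <<'E'
from h import *
print(arm.get_obs()["joint_pos"].round(2))
for n in("top","scene"):
    a=cv2.imread(f"pics/{n}_a.png")
    for z in (.232,.249,.3):
        u=proj(n,[.5842,-.0795,z]); print(n,u); cv2.circle(a,tuple(int(x) for x in u),3,(0,0,255),1)
    cv2.imwrite(f"pics/{n}_a2.png",a)
E
```

```text
[ 0.47  0.57 -0.62  1.58  0.36  1.11  0.67]
top [291.01000081 156.29483877]
top [291.53431444 155.07000391]
top [293.22386224 151.12309708]
scene [259.64756139 136.40060363]
scene [259.55247974 130.16718051]
scene [259.25943085 110.95529575]
```

View pics/scene_a2.png

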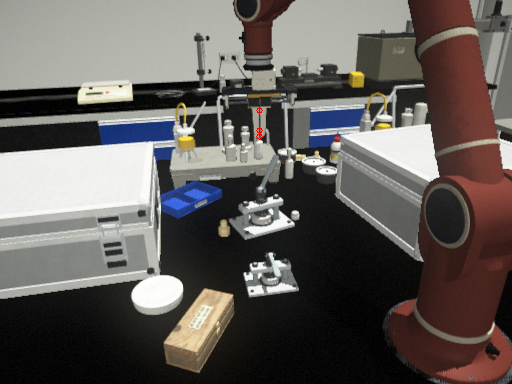

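View pics/top_a2.png

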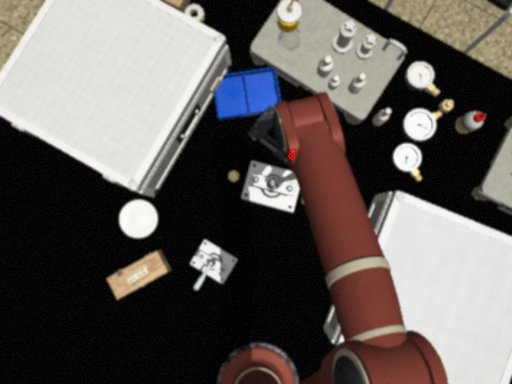

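>>> play_rows:
  series: "1.96 0 0 0 0 0; 3.92 0 0 0 0 0; 5.88 0 0 0 0 0; 7.84 0 0 0 0 0; 9.8 0 0 0 0 0"

```text
time_s: 2.7
tcp_pos: [0.5848, -0.0786, 0.1505]
orientation: [-0.31, 0.636, 0.308, 0.636]
contact_force: [-0.3, 0.6, 0.1]
grip_width: 0.0009
```

```bash
python3 - <<'E'
from h import *
print(arm.get_obs()["contact_force"].round(1),arm.get_obs()["tcp_pos"].round(4))
snap("b")
ph=-38
for d in (20,25,25,25,25,20):
    print(ph-d); rows([(pol(.060,ph-d*k/5,.152),90+ph-d*k/5) for k in range(1,6)]); ph-=d
E
```

```text
[-0.3  0.6  0.1] [ 0.5848 -0.0786  0.1505]
-58
step mm 4.2 deg 4.0
step mm 4.1 deg 4.0
step mm 4.3 deg 4.0
step mm 4.1 deg 4.0
step mm 4.2 deg 4.0
0 0.01 -0.42 4 0 0; -0.01 0.06 -0.83 8 0 0; -0.01 0.13 -1.25 12 0 0; -0.01 0.23 -1.65 16 0 0; -0.01 0.36 -2.05 20 0 0
-83
step mm 5.2 deg 5.0
step mm 5.2 deg 5.0
step mm 5.2 deg 5.0
step mm 5.2 deg 5.0
step mm 5.3 deg 5.0
0 0.02 -0.52 5 0 0; 0 0.09 -1.04 10 0 0; 0 0.2 -1.55 15 0 0; 0 0.36 -2.05 20 0 0; 0 0.56 -2.54 25 0 0
-108
step mm 5.2 deg 5.0
step mm 5.2 deg 5.0
step mm 5.2 deg 5.0
step mm 5.2 deg 5.0
step mm 5.2 deg 5.0
0 0.02 -0.52 5 0 0; 0 0.09 -1.04 10 0 0; 0 0.2 -1.55 15 0 0; 0 0.36 -2.05 20 0 0; 0 0.56 -2.53 25 0 0
-133
step mm 5.3 deg 5.0
step mm 5.2 deg 5.0
step mm 5.2 deg 5.0
step mm 5.2 deg 5.0
step mm 5.2 deg 5.0
0 0.02 -0.53 5 0 0; 0 0.09 -1.05 10 0 0; 0 0.2 -1.56 15 0 0; 0 0.36 -2.06 20 0 0; 0 0.56 -2.54 25 0 0
-158
step mm 5.2 deg 5.0
step mm 5.2 deg 5.0
step mm 5.2 deg 5.0
step mm 5.2 deg 5.0
step mm 5.3 deg 5.0
0 0.02 -0.52 5 0 0; 0 0.09 -1.04 10 0 0; 0 0.2 -1.55 15 0 0; 0 0.36 -2.05 20 0 0; 0 0.56 -2.54 25 0 0
-178
step mm 4.1 deg 4.0
step mm 4.2 deg 4.0
step mm 4.2 deg 4.0
step mm 4.2 deg 4.0
step mm 4.2 deg 4.0
0 0.02 -0.41 4 0 0; 0.01 0.06 -0.83 8 0 0; 0.01 0.13 -1.24 12 0 0; 0.01 0.23 -1.65 16 0 0; 0.01 0.36 -2.05 20 0 0
```

View pics/z_b.png

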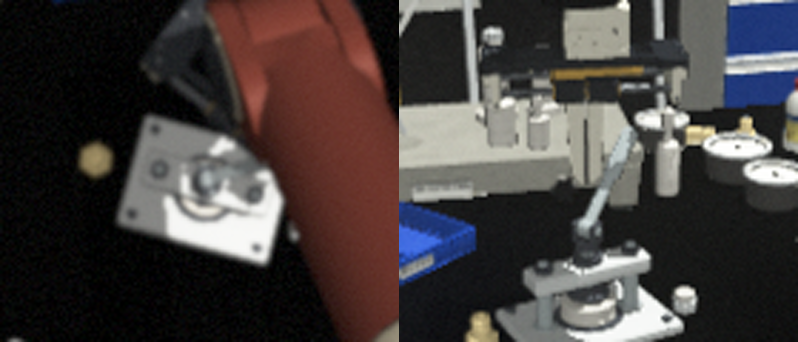

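>>> play_rows:
  series: "0 0.01 -0.42 4 0 0; 0 0.06 -0.83 8 0 0; 0 0.13 -1.25 12 0 0; 0 0.23 -1.65 16 0 0; 0 0.36 -2.05 20 0 0"

```text
time_s: 3.22
tcp_pos: [0.5717, -0.0913, 0.153]
orientation: [-0.194, 0.678, 0.193, 0.683]
contact_force: [2.8, 0.8, -1.8]
grip_width: 0.0005
```

>>> play_rows:
  series: "0 0.02 -0.52 5 0 0; 0 0.09 -1.04 10 0 0; 0 0.2 -1.55 15 0 0; 0 0.36 -2.05 20 0 0; 0 0.56 -2.54 25 0 0"

```text
time_s: 3.63
tcp_pos: [0.5476, -0.1008, 0.1531]
orientation: [-0.042, 0.703, 0.04, 0.709]
contact_force: [3.5, -0.8, -1.2]
grip_width: 0.0003
```

>>> play_rows:
  series: "0 0.02 -0.52 5 0 0; 0 0.09 -1.04 10 0 0; 0 0.2 -1.55 15 0 0; 0 0.36 -2.05 20 0 0; 0 0.56 -2.53 25 0 0"

```text
time_s: 4.05
tcp_pos: [0.5214, -0.0992, 0.153]
orientation: [0.112, 0.695, -0.113, 0.701]
contact_force: [2.1, -1.9, -2.5]
grip_width: 0.0007
```

```bash
python3 - <<'E'
from h import *
snap("c"); print(arm.get_obs()["joint_pos"].round(2),arm.get_obs()["tcp_pos"])
E
```

```text
[ 0.3   0.54 -0.24  1.87  0.18  0.75 -0.35] [ 0.5204628  -0.09860204  0.15284242]
```

View pics/z_c.png

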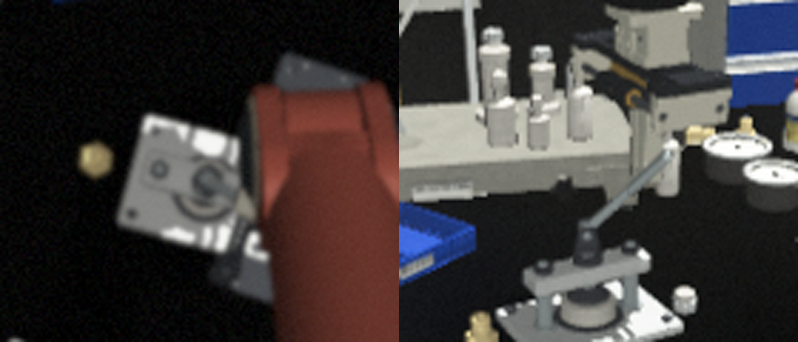

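```bash
python3 - <<'E'
from h import *
for th in(-125,-130,-135,-140):
  for f in (.45,.55,.65,.75): print(th,f,proj("scene",pol(.107*np.cos(f),th,.103+.107*np.sin(f))).round(1))
E
```

```text
-125 0.45 [297.3 171.6]
-125 0.55 [295.5 168.3]
-125 0.65 [293.3 165.3]
-125 0.75 [290.7 162.5]
-130 0.45 [297.8 172.7]
-130 0.55 [295.9 169.4]
-130 0.65 [293.7 166.3]
-130 0.75 [291.1 163.4]
-135 0.45 [298.1 173.9]
-135 0.55 [296.2 170.5]
-135 0.65 [293.9 167.3]
-135 0.75 [291.3 164.3]
-140 0.45 [298.  175.1]
-140 0.55 [296.1 171.7]
-140 0.65 [293.8 168.4]
-140 0.75 [291.2 165.3]
```

Fold still about 0.75; the lever follows the fingers at about -130°. Continue.

>>> play_rows:
  series: "0 0.02 -0.53 5 0 0; 0 0.09 -1.05 10 0 0; 0 0.2 -1.56 15 0 0; 0 0.36 -2.06 20 0 0; 0 0.56 -2.54 25 0 0"

```text
time_s: 4.57
tcp_pos: [0.4978, -0.0861, 0.1521]
orientation: [0.26, 0.656, -0.261, 0.659]
contact_force: [1.7, -3.2, -2.5]
grip_width: 0.0002
```

>>> play_rows:
  series: "0 0.02 -0.52 5 0 0; 0 0.09 -1.04 10 0 0; 0 0.2 -1.55 15 0 0; 0 0.36 -2.05 20 0 0; 0 0.56 -2.54 25 0 0"

```text
time_s: 4.98
tcp_pos: [0.482, -0.0646, 0.1516]
orientation: [0.396, 0.585, -0.397, 0.586]
contact_force: [0.2, -2.9, -1.9]
grip_width: 0.0002
```

```bash
python3 - <<'E'
from h import *
snap("d"); print(arm.get_obs()["joint_pos"].round(2),arm.get_obs()["tcp_pos"],arm.get_obs()["contact_force"])
E
```

```text
[ 0.07  0.48  0.02  1.99 -0.01  0.67 -1.09] [ 0.48194875 -0.06331663  0.15158159] [ 0.06039001 -2.4064304  -1.14431253]
```

View pics/z_d.png

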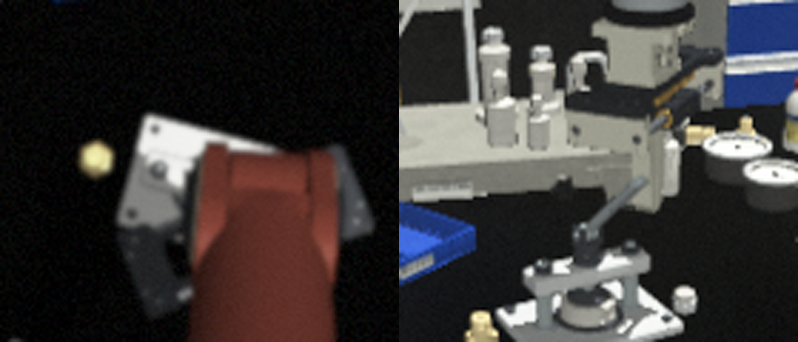

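Now the last stretch, in which I expect the hard stop; half of it first.

>>> play_rows:
  series: "0 0.01 -0.21 2 0 0; 0 0.02 -0.41 4 0 0; 0 0.04 -0.62 6 0 0; 0 0.06 -0.83 8 0 0; 0 0.1 -1.04 10 0 0"

```text
time_s: 5.5
tcp_pos: [0.4787, -0.0542, 0.1513]
orientation: [0.444, 0.549, -0.445, 0.55]
contact_force: [-0.5, -2.6, -1.9]
grip_width: 0.0005
```

```bash
python3 - <<'E'
from h import *
o=arm.get_obs(); d=o["tcp_pos"][:2]-C
print(np.linalg.norm(d),np.degrees(np.arctan2(d[1],d[0])),o["contact_force"])
s=dict(p=pol(.06,-158,.152).tolist(),M=tool(-68).tolist()); M=np.array(s["M"])
s["p"]=(np.array(s["p"])+M@[0,.001,-.0104]).tolist(); s["M"]=tool(-78).tolist(); json.dump(s,open("cmd.json","w"))
rows([(pol(.060,-168-a,.152),-78-a) for a in (1.5,3,4.5,6,8)])
E
```

```text
0.06036492065277899 -166.83564261052834 [-0.50670352 -2.62925294 -1.86775266]
step mm 1.6 deg 1.5
step mm 1.5 deg 1.5
step mm 1.6 deg 1.5
step mm 1.6 deg 1.5
step mm 2.1 deg 2.0
0 -0.01 -0.16 1.5 0 0; 0 0 -0.31 3 0 0; 0 0.01 -0.47 4.5 0 0; 0 0.02 -0.63 6 0 0; 0 0.05 -0.84 8 0 0
```

>>> play_rows:
  series: "0 -0.01 -0.16 1.5 0 0; 0 0 -0.31 3 0 0; 0 0.01 -0.47 4.5 0 0; 0 0.02 -0.63 6 0 0; 0 0.05 -0.84 8 0 0"

```text
time_s: 5.92
tcp_pos: [0.477, -0.0476, 0.1511]
orientation: [0.482, 0.515, -0.485, 0.517]
contact_force: [-2.3, -10.6, -0.0]
grip_width: 0.0007
```

```bash
python3 - <<'E'
from h import *
o=arm.get_obs(); d=o["tcp_pos"][:2]-C
print(np.linalg.norm(d),np.degrees(np.arctan2(d[1],d[0])),o["contact_force"])
snap("e")
rows([(pol(.060,-176-a,.152),-86-a*.5) for a in (1.5,3,4.5,6,8)])
E
```

```text
0.060903759267776754 -173.2873422531382 [-2.33083153e+00 -1.06423956e+01 -9.92628756e-05]
step mm 1.5 deg 0.8
step mm 1.6 deg 0.7
step mm 1.6 deg 0.8
step mm 1.5 deg 0.7
step mm 2.1 deg 1.0
0 0 -0.15 0.8 0 0; 0 0.01 -0.31 1.5 0 0; 0 0.02 -0.47 2.3 0 0; 0 0.03 -0.62 3 0 0; 0 0.06 -0.83 4 0 0
```

View pics/z_e.png

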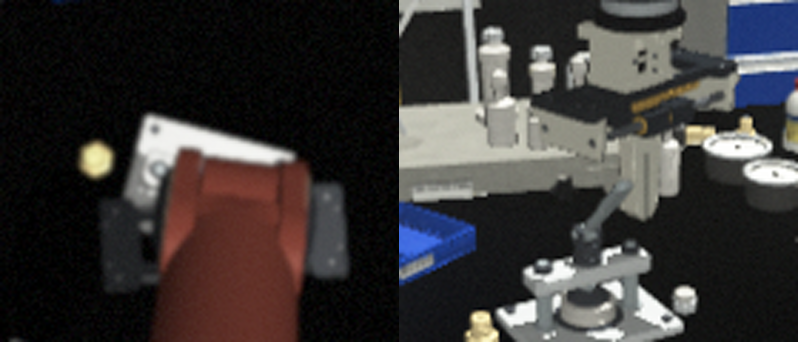

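>>> play_rows:
  series: "0 0 -0.1 0 0 0; 0 0 -0.2 0 0 0; 0 0 -0.2 0 0 0; 0 0 -0.2 0 0 0; 0 0 -0.2 0 0 0"

```text
time_s: 6.43
tcp_pos: [0.4769, -0.0474, 0.1511]
orientation: [0.482, 0.515, -0.485, 0.518]
contact_force: [-2.5, -9.1, -1.4]
grip_width: 0.0004
```

>>> play_rows:
  series: "0 0 -0.2 0 0 0; 0 0 -0.3 0 0 0; 0 0 -0.3 0 0 0; 0 0 -0.3 0 0 0; 0 0 -0.3 0 0 0"

```text
time_s: 6.85
tcp_pos: [0.4769, -0.0464, 0.1511]
orientation: [0.482, 0.513, -0.486, 0.518]
contact_force: [-1.2, -13.5, -1.2]
grip_width: 0.0
```

```bash
python3 - <<'E'
from h import *
s=dict(p=pol(.06,-176,.152),M=tool(-86)); s["p"]=(s["p"]+s["M"]@[0,0,-.005]); 
json.dump({k:v.tolist() for k,v in s.items()},open("cmd.json","w"))
p=s["p"]; b=p+s["M"]@[0,0,.02]; up=b*1; up[2]=.215
rows([(p+(b-p)*.5,-86),(b,-86),(b+[0,0,.02],-86),(b+[0,0,.045],-86),(up,-86)])
t=pol(.068,-196.5,.215)
rows(lin((up,-86),(t,-106),5))
rows(lin((t,-106),(pol(.068,-196.5,.185),-106),5))
E
```

```text
step mm 10.0 deg 0.0
step mm 10.0 deg 0.0
step mm 20.0 deg 0.0
step mm 25.0 deg 0.0
step mm 18.0 deg 0.0
0 0 1 0 0 0; 0 0 2 0 0 0; -2 0 2 0 0 0; -4.5 0 2 0 0 0; -6.3 0 2 0 0 0
step mm 7.8 deg 4.0
step mm 7.7 deg 4.0
step mm 7.8 deg 4.0
step mm 7.8 deg 4.0
step mm 7.7 deg 4.0
0 -0.07 -0.78 4 0 0; 0 -0.15 -1.55 8 0 0; 0 -0.22 -2.33 12 0 0; 0 -0.3 -3.11 16 0 0; 0 -0.37 -3.88 20 0 0
step mm 6.0 deg 0.0
step mm 6.0 deg 0.0
step mm 6.0 deg 0.0
step mm 6.0 deg 0.0
step mm 6.0 deg 0.0
0.6 0 0 0 0 0; 1.2 0 0 0 0 0; 1.8 0 0 0 0 0; 2.4 0 0 0 0 0; 3 0 0 0 0 0
```

>>> play_rows:
  series: "0 0 1 0 0 0; 0 0 2 0 0 0; -2 0 2 0 0 0; -4.5 0 2 0 0 0; -6.3 0 2 0 0 0"

```text
time_s: 7.27
tcp_pos: [0.4798, -0.0586, 0.2157]
orientation: [0.483, 0.517, -0.481, 0.518]
contact_force: [0.4, 0.4, -0.8]
grip_width: 0.0005
```

```bash
python3 - <<'E'
from h import *
o=arm.get_obs(); print(o["tcp_pos"],o["contact_force"])
snap("f")
E
```

```text
[ 0.47981307 -0.05858754  0.21574923] [ 0.37463553  0.42701168 -0.7702773 ]
```

View pics/z_f.png

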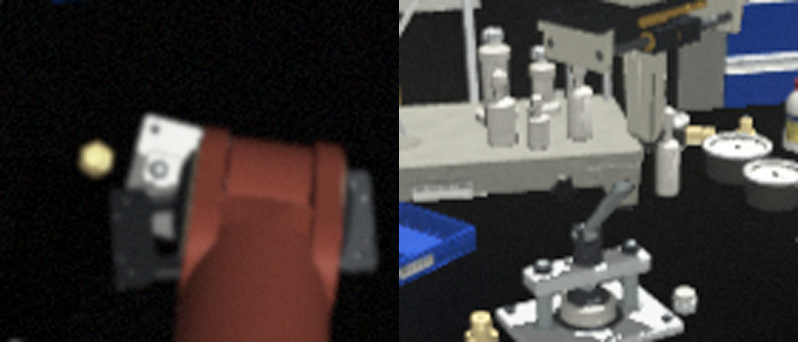

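```bash
python3 - <<'E'
from h import *
for th in(-180,-190,-196,-202):
  for f in (.55,.65,.75,.8): print(th,f,proj("scene",pol(.107*np.cos(f),th,.1+.107*np.sin(f))).round(1))
E
```

```text
-180 0.55 [285.9 181.2]
-180 0.65 [284.2 177.2]
-180 0.75 [282.3 173.4]
-180 0.8 [281.2 171.5]
-190 0.55 [280.9 182.8]
-190 0.65 [279.5 178.7]
-190 0.75 [277.9 174.7]
-190 0.8 [277.1 172.7]
-196 0.55 [277.6 183.6]
-196 0.65 [276.4 179.4]
-196 0.75 [275.1 175.3]
-196 0.8 [274.3 173.4]
-202 0.55 [274.  184.3]
-202 0.65 [273. 180.]
-202 0.75 [272.  175.9]
-202 0.8 [271.4 173.9]
```

Tip seen at (275.4, 174.9), which matches -196° at fold 0.75, so the bolt is snug with the lever raised. Now I move over the lever and lower.

>>> play_rows:
  series: "0 -0.07 -0.78 4 0 0; 0 -0.15 -1.55 8 0 0; 0 -0.22 -2.33 12 0 0; 0 -0.3 -3.11 16 0 0; 0 -0.37 -3.88 20 0 0"

```text
time_s: 7.78
tcp_pos: [0.4721, -0.0197, 0.2133]
orientation: [0.565, 0.425, -0.565, 0.425]
contact_force: [-0.1, -0.8, 0.0]
grip_width: 0.0006
```

>>> play_rows:
  series: "0.6 0 0 0 0 0; 1.2 0 0 0 0 0; 1.8 0 0 0 0 0; 2.4 0 0 0 0 0; 3 0 0 0 0 0"

```text
time_s: 8.2
tcp_pos: [0.4697, -0.0212, 0.183]
orientation: [-0.563, -0.427, 0.566, -0.424]
contact_force: [-5.1, 1.0, 5.6]
grip_width: 0.0004
```

```bash
python3 - <<'E'
from h import *
o=arm.get_obs(); d=o["tcp_pos"][:2]-C
print(o["tcp_pos"],np.linalg.norm(d),np.degrees(np.arctan2(d[1],d[0]))-360,o["contact_force"])
snap("g")
E
```

```text
[ 0.46973754 -0.02115985  0.18299363] 0.07046838090961202 -195.92932747226837 [-5.14624485  0.99682003  5.5544516 ]
```

View pics/z_g.png

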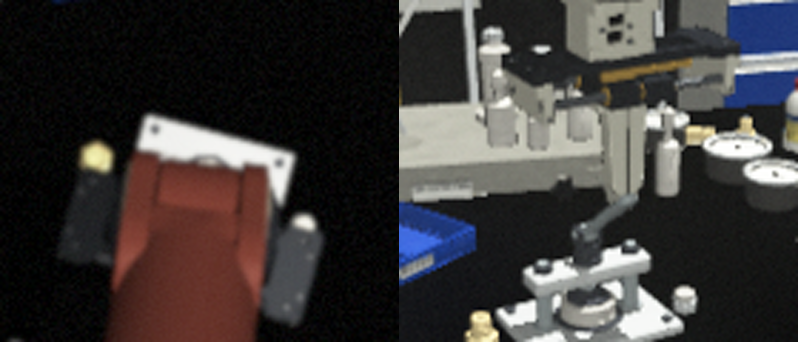

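>>> play_rows:
  series: "0.5 0.2 0 0 0 0; 1.1 0.3 0 0 0 0; 1.7 0.4 0 0 0 0; 2.3 0.5 0 0 0 0; 3 0.5 0 0 0 0"

```text
time_s: 8.72
tcp_pos: [0.4778, -0.023, 0.1535]
orientation: [0.565, 0.424, -0.565, 0.426]
contact_force: [-0.1, 0.3, 1.6]
grip_width: 0.0006
```

>>> play_rows:
  series: "0.6 0 0 0 0 0; 1.2 0 0 0 0 0; 1.8 0 0 0 0 0; 2.4 0 0 0 0 0; 2.9 0 0 0 0 0"

```text
time_s: 9.13
tcp_pos: [0.4766, -0.0227, 0.1241]
orientation: [-0.564, -0.425, 0.565, -0.426]
contact_force: [-2.1, 0.5, 1.6]
grip_width: 0.0006
```

```bash
python3 - <<'E'
from h import *
o=arm.get_obs(); d=o["tcp_pos"][:2]-C
print(o["tcp_pos"],np.linalg.norm(d),np.degrees(np.arctan2(d[1],d[0]))-360,o["contact_force"])
snap("h")
E
```

```text
[ 0.47661892 -0.02266711  0.12414629] 0.06343908990874446 -196.32602065931164 [-2.13296234  0.45331558  1.64433572]
```

View pics/z_h.png

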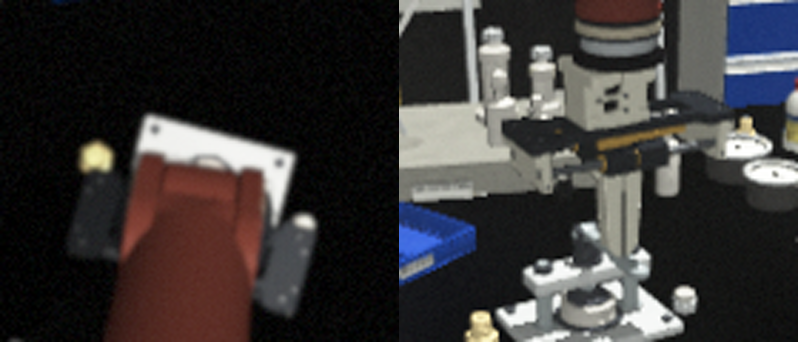

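>>> play_rows:
  series: "0.2 0 0 0 0 0; 0.4 0 0 0 0 0; 0.5 0 0 0 0 0; 0.6 0 0 0 0 0; 0.7 0 0 0 0 0"

```text
time_s: 9.65
tcp_pos: [0.4769, -0.0226, 0.1212]
orientation: [0.565, 0.425, -0.565, 0.425]
contact_force: [-8.9, 1.8, 34.0]
grip_width: 0.0001
```

>>> play_rows:
  series: "0.1 0 0 0 0 0; 0.2 0 0 0 0 0; 0.3 0 0 0 0 0; 0.3 0 0 0 0 0; 0.3 0 0 0 0 0"

```text
time_s: 10.07
tcp_pos: [0.4767, -0.0224, 0.1205]
orientation: [0.566, 0.425, -0.564, 0.425]
contact_force: [-12.7, 1.3, 46.2]
grip_width: 0.0005
```

>>> play_rows:
  series: "-0.5 0 0 0 0 0; -2 0 0 0 0 0; -5 0 0 0 0 0; -8 0 0 0 0 0; -11 0 0 0 0 0"

```text
time_s: 10.48
tcp_pos: [0.4772, -0.0228, 0.2264]
orientation: [0.565, 0.424, -0.565, 0.426]
contact_force: [0.7, 0.3, -0.6]
grip_width: -0.0
```

>>> play_rows:
  series: "-2 1 4 0 0 0; -3 0 8 0 0 0; -3 0 11 0 0 0; -3 0 14 0 0 0; -3 0 16 0 0 0"

```text
time_s: 10.9
tcp_pos: [0.4318, -0.1801, 0.256]
orientation: [0.566, 0.422, -0.566, 0.426]
contact_force: [0.9, 0.0, 0.2]
grip_width: 0.0006
```

```bash
python3 - <<'E'
from h import *
o=arm.get_obs(); print(o["tcp_pos"],o["contact_force"])
snap("i")
E
```

```text
[ 0.4318191  -0.18006972  0.25602878] [0.9422842  0.03628938 0.24509224]
```

View pics/z_i.png

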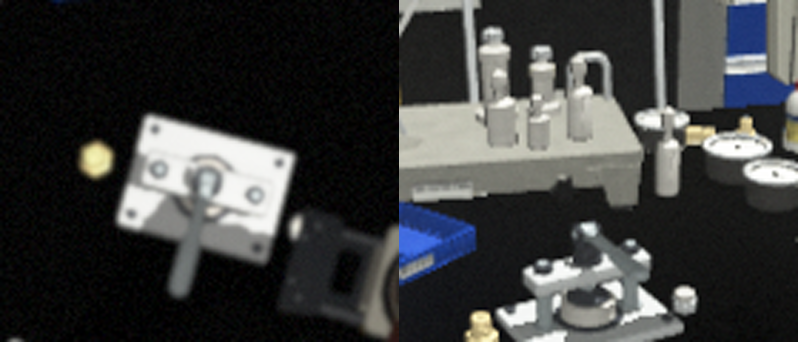

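View pics/scene_i.png

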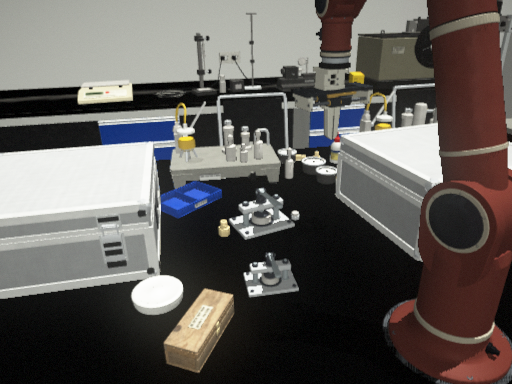

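```bash
python3 - <<'E'
from h import *
for th in (-190,-196,-202):
  for f in (0,.1,.2): 
    P=pol(.109*np.cos(f),th,.1+.109*np.sin(f)); print(th,f,proj("top",P).round(1),proj("scene",P).round(1))
p,e=tri((262.3,222.8),(281,205.5)); d=p[:2]-C; print(p,e,np.hypot(*d),np.degrees(np.arctan2(d[1],d[0]))-360)
a=cv2.imread("pics/scene0.png").astype(int);b=cv2.imread("pics/scene_i.png").astype(int)
for nm,(u,v) in dict(brass=(223,228),nut=(295,215),dish=(158,294),weight=(289,165)).items():
  print(nm,abs(a-b)[v-12:v+12,u-10:u+10].mean())
E
```

```text
-190 0 [265.3 224.4] [284.9 206.2]
-190 0.1 [265.4 224.1] [284.8 202.2]
-190 0.2 [265.5 223.5] [284.5 197.9]
-196 0 [260.9 223.4] [280.9 207.3]
-196 0.1 [261.  223.1] [280.9 203.2]
-196 0.2 [261.2 222.5] [280.6 198.9]
-202 0 [256.7 221.9] [276.7 208.2]
-202 0.1 [256.8 221.7] [276.6 204.1]
-202 0.2 [257. 221.] [276.4 199.8]
[ 0.43459631 -0.01344771  0.1031953 ] 0.0013300458390683712 0.10640016624731059 -194.72917581159632
brass 2.1013888888888888
nut 14.804166666666667
dish 0.19027777777777777
weight 1.7715277777777778
```

```bash
python3 - <<'E'
from bench import arm
print(arm.close_job())
E
```

```text
the job is handed in; nothing more can be done
None
```

The setting ring is clamped: the bolt is screwed down to its stop and the lever is folded flat. I handed the job in at about 11 s; no verdict is reported.

- **Screwing down:** I pushed the lever about 120° clockwise with closed fingers. The sideways force rose from about 3 N to 13 N with almost no further movement. The lever was then at about -196° in the world frame, its snug direction, and still raised about 0.75 rad.
- **Folding:** I pressed the outer half of the lever down until it stopped, with the tool at 0.121 m against 0.1215 m expected. The upward force there reached about 46 N on the fingertips. That is above the 40 N limit set for the arm and the gripper's body, but only the fingertips were touching. It stayed well under the 120 N wrist limit.
- **Last check:** With the arm clear and reading no contact, the two views put the lever end at -194.7° and 0.103 m high. That is within about 0.03 rad of flat, and within measuring error of the snug direction.
- **Loose things:** The brass adaptor, dish and weight look unchanged. The picture difference at the union nut was larger, but it sits at the same pixels as before. I take that difference to be the gripper's shadow.

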